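Clamp a large slide frame on the light-base stage

TASK

Draw the stage's sprung curved arm back until it stays back by itself, then slide the slide frame across the stage into the corner, flush against both raised ledges. Then send the arm back so that it springs onto the frame's cut corner and clamps it. Keep the frame flat on the stage and leave the bottle, the beaker and the dish where they are.

Things in the scene. Friction and masses are not known exactly. Their poses are not given: they have to be found in the camera images.
- stage: Low white light base fixed to the bench, 340 x 340 mm, flat dark top 45 mm above the bench. Origin: centre of its underside; x away from the robot, y left (yaw 0), z up. Two aluminium ledges on the top, 11 mm high, 14 mm thick, make a corner: far ledge, inner face at x +105 mm (y -50 to +120); left ledge, inner face at y +100 mm (x +9 to +119). The rest is flat but for the curved arm.
- home (a point): Where the slide frame's centre (frame_mid) is when the frame is flush against both ledges: x +65, y +40 mm in the stage's frame, 8 mm above the stage top. Axes as the stage's.
- frame_mid (a point): Centre (half-way up) of the slide frame: flat aluminium frame with a glass pane, 80 mm (its x) by 120 mm (its y), 16 mm thick, all corners cut at 45 degrees by 15 mm, 0.18 to 0.34 kg. Loose and flat on the stage on the robot's side of the corner, its y within 0.3 rad of the stage's y (half a turn makes no difference). Slides when pushed on its edges.
- pivot (a point): The curved arm's vertical pivot axis, at the stage top, x +112, y -103 mm in the stage's frame; the hub there is 22 mm across and 22 mm high. The arm is a steel rod 10 mm thick, 5 to 15 mm above the stage top, bowed by up to 25 mm to the side it is drawn to.
- post (a point): Mid-height of the upright black round post at the free end of the curved arm: 16 mm diameter, from 2 to 50 mm above the stage top (this point 26 mm above it), 120 mm from the pivot. Pushing it swings the arm: about 5 N at joint 0, none at 0.80, 4.5 N to start it back from 1.30. It meets the home frame's near right cut corner at joint 0.35, pressing with about 4 N.
- clip (a joint): Curved arm's angle, rad. 0 (start): sprung in, on its stop; pivot to post then points 115 degrees counter-clockwise (from above) from the stage's x; in general 115 degrees + this. Grows as it is drawn back, counter-clockwise, towards the robot and the right, to a stop at 1.30. Over-centre spring, damped: below 0.80 it drives the arm in, above 0.80 out to 1.30, where it stays.
- reagent_mid (a point): Mid-height of a brown bottle, 60 mm diameter, 130 mm high, standing on the bench beside the stage. To be left alone.
- beaker_mid (a point): Mid-height of a glass beaker, 70 mm diameter, 90 mm high, standing on the bench beside the stage. To be left alone.
- dish_mid (a point): Mid-height of a flat closed dish, 90 mm diameter, 15 mm high, on the bench beside the stage. To be left alone.
Mind the look-alikes: they are no part of the job. Leave any turquoise look-alike of the part that bears frame_mid alone.

How it is judged:
By the outcome, as a careful person would: the job done as asked, in the order asked, and still so for the second after the job is handed in, with the robot touching nothing.
It also fails if it takes over 70 s, if anything falls off the work surface, if the arm or the gripper's body presses on something with over 40 N, if the wrist force passes 120 N, or if a joint passes its speed limit or range.

ROBOT

A 6-joint arm with a two-finger parallel gripper is mounted at the origin on the work surface. World frame = base frame: x ahead of the robot, y to its left, z up, the work surface at z = 0. Lengths are in mm, angles in rad, forces in N, time in s.
With the tool pointing down it reaches from about 375 to 900 mm from the base axis. Payload 3.1 kg.
Tool frame: the origin (TCP) lies at the very end of the fingers, on their centre line; the grasp point (between the pads) lies robot.hold_point_z behind it (robot.hold_point_z is the distance from the TCP to the grasp point, in mm); z points along the fingers, y is the direction in which the jaws open and shut (so a half turn about z gives the same grasp; the last joint's range is limited). The gripper opens to 87 mm and grips with 3 to 60 N. Pads are 19 mm wide; open, the fingers measure 117 mm over their backs; the gripper's body (75 mm by 190 mm) begins 51 mm behind the grasp point.
Start: joints at [0.994, 0.527, 1.433, -0, 1.181, -0.178], TCP at [242.654, 575.948, 199.148] pointing down, gripper open.
Joint ranges: [-3.08, 3.08], [-0.75, 2.2], [0.22, 2.44], [-1.43, 4.57], [0, 2.65], [-2.85, 2.85]. Speed limits (rad/s): [2.79, 2.79, 3.14, 3.14, 3.14, 3.14].

INTERFACE

Orientations are given as a unit quaternion [x, y, z, w].
In Python, from workcell import robot, cams, hand_in gives the robot as it stands.
- The arm moves only by the tool servo_tool, never from a script. Its argument "steps" is a list of rows, each a list of 3 entries, a list of its own where there are three numbers: the gripper command: -1 is fully open, 1 is shut, values between are in proportion, then the shift along the tool's x, y, z as a fraction of full scale, then the turn about the tool's z as a fraction of full scale. In form: [[grip, [x, y, z], twist], ...]. A call has exactly 10 rows; each row shifts and turns the pose as measured when the row begins, along the tool's axes as they then stand; what a row does not reach is not made up. Full scale, the value 1, is 40 mm for a shift and 4 degrees for a turn. A row lasts 1/10 s, in which the tool goes at most 50 mm and 8.59 degrees, less where a joint would pass 70% of its speed; a pose out of reach is approached as far as the arm can. A call with a number of a shift or a turn outside -1 to 1 is refused whole. A call with a gripper value outside its range is refused whole. The fingers move at their own pace and stop on an object; "squeeze" is the grip in N (left out, the last holds). Time passes only in rows, so rows that do not move let the fingers close, or fill a call up. It gives the time, the measured TCP pose, the force and the opening at its end, in the units of the state.
- robot.read_state(): the state, without advancing time (a new reading comes with each control period).
- cams.capture(name): name is "scene" or "top" or "wrist"; returns a dict with "color" (480x640x3 uint8, red, green, blue), "depth" (480x640 float32, mm along the optical axis (not along the pixel's ray), 0 where there is no reading), "mtx" (3x3 intrinsics, pixels), "pose" (4x4, takes a point from camera to world coordinates). Camera axes: x right, y down, z forward; pixel columns grow to the right and rows downward; lengths in mm; the calibration is good to about 2 mm. A picture is of the moment at which its call begins.
- hand_in(): hands the job in, once; it reports no verdict.
Trained networks look in the newest picture that a camera, given by its name, has taken for a name from the list of things; names that differ only in an ending like _2 or _b are one class to them, and where a whole thing is asked for, a point or a joint stands for the part that bears it (a point fixed in the world has none). Each returns a list of dicts, best first, with "confidence" (0 to 1); they miss things now and then, are a little off and sometimes report something else, mostly with a low value. They report only what shows in the picture. A call takes as long as a camera call. They do not tell look-alikes from the thing itself.
- cams.spot_in(label, camera): "rect" ([left, top, right, bottom] in pixels, round what is visible of it).
The state is a dict: "clock": time; "joint_positions": joint angles; "qvel": joint speeds; "joint_efforts": joint torques, N m; "tcp_pos": TCP position; "orientation": TCP orientation; "wrist_force": force on the tool from outside, world axes, zero at the start; "moment": the same for the moment, N m; "finger_gap": opening from 0.0 (shut) to 1.0 (fully open).
Only numpy, scipy, OpenCV 4.12 (cv2) and the standard library are available. Lean on these libraries where they do the work, as an engineer would, in place of code of your own. Each camera call takes 0.05 s, during which the arm holds its last target. There are 200 camera calls.

## Working session

There is one attempt and no reset: what is moved stays moved. The work goes in short steps, Python scripts to look and compute and a tool call to move; the robot and the scene stay as the last step left them, time stands still between calls to the robot, and variables do not carry over. Pictures are saved under pics/ and viewed, about 8 in all and at most 12, crops included, and the job is handed in when it is done.

Besides the shell and the picture viewer there is one more tool, called after "Request:" as name([rows], argument=value, ...), one row to a line, values as JSON. servo_tool: Moves the arm, as the interface text tells. Its arguments: {"type":"object","properties":{"steps":{"type":"array","items":{"type":"array"}},"squeeze":{"type":"number"}},"required":["steps"]}

```bash
mkdir -p pics
cat > h.py <<'E'
from workcell import robot, cams
import numpy as np, cv2
def snap(n,f=None):
    c=cams.capture(n)
    if f: cv2.imwrite('pics/'+f,c['color'][:,:,::-1])
    return c
def world(c,u,v,z=None):
    K=np.array(c['mtx']);T=np.array(c['pose'])
    r=T[:3,:3]@np.linalg.solve(K,np.array([u,v,1.]))
    o=T[:3,3]
    if z is None:
        return o+r*c['depth'][int(v),int(u)]
    return o+r*(z-o[2])/r[2]
def proj(c,p):
    T=np.linalg.inv(np.array(c['pose']));q=T[:3,:3]@np.array(p)+T[:3,3];q=np.array(c['mtx'])@q
    return q[:2]/q[2]
E
python3 - <<'E'
from h import *
for n in ['top','scene']:
    c=snap(n,n+'1.png'); np.savez(n+'1.npz',**c)
    print(n,c['pose'][:3,3])
    for l in ['stage','frame_mid','post','pivot','reagent_mid','beaker_mid','dish_mid']:
        for d in cams.spot_in(l,n)[:3]:
            r=d['rect'];print(l,np.round(r),round(d['confidence'],2),np.round(world(c,(r[0]+r[2])/2,(r[1]+r[3])/2)))
s=robot.read_state();print(s, robot.hold_point_z)
E
```

```text
top [ 302.303215     30.97397173 1090.08859357]
stage [304. 144. 452. 294.] 0.97 [590. -94.  44.]
frame_mid [263. 292. 303. 346.] 0.96 [346. 117.  11.]
frame_mid [350. 232. 408. 274.] 0.83 [505. -97.  52.]
frame_mid [388. 325. 441. 382.] 0.57 [ 283. -190.    8.]
post [270. 167. 295. 199.] 0.7 [650. 134.  94.]
post [378. 166. 432. 193.] 0.61 [ 693. -157.   43.]
pivot [307. 146. 455. 291.] 0.71 [ 590. -100.   48.]
reagent_mid [268. 166. 294. 199.] 0.96 [650. 137.  97.]
reagent_mid [479. 231. 520. 269.] 0.45 [ 538. -394.    2.]
beaker_mid [478. 230. 519. 271.] 0.56 [ 537. -391.    5.]
dish_mid [251. 229. 291. 272.] 0.77 [506. 157.  11.]
dish_mid [267. 168. 295. 199.] 0.39 [648. 136.  97.]
scene [ 869.77531038  557.2794288  1024.44309608]
stage [144. 136. 368. 329.] 0.88 [611. -73.  43.]
frame_mid [382. 222. 444. 276.] 0.95 [354. 119.  10.]
frame_mid [333. 122. 369. 163.] 0.9 [ 290. -192.   10.]
frame_mid [267. 174. 318. 224.] 0.67 [509. -97.  55.]
post [170. 202. 230. 236.] 0.62 [ 691. -164.   46.]
pivot [143. 138. 367. 331.] 0.55 [615. -71.  41.]
reagent_mid [270. 300. 308. 358.] 0.57 
[... 306 characters left out ...]
8, 'joint_positions': array([ 9.93505097e-01,  5.27456785e-01,  1.43264396e+00, -4.94386360e-06,
        1.18141475e+00, -1.78504317e-01]), 'qvel': array([-0.00078684,  0.00111395, -0.00174009,  0.00045125, -0.00014655,
        0.00210398]), 'joint_efforts': array([-3.81492036e-04, -4.39948440e+01, -1.76974833e+01,  6.33250829e-02,
        5.02618868e-02, -1.13541765e-05]), 'tcp_pos': array([242.66882869, 575.97408775, 199.19285882]), 'orientation': array([1.98073921e-01, 9.80187084e-01, 3.50130601e-05, 1.63599243e-05]), 'wrist_force': array([-0.56833317,  0.80242322, -1.03256554]), 'moment': array([-0.03074022,  0.01858543, -0.05929797]), 'finger_gap': 0.9942627137026675} 18.700000000000003
```

Run:
```python
import cv2
a=cv2.imread('pics/top1.png');cv2.imwrite('pics/top1c.png',cv2.resize(a[130:310,280:480],None,fx=3.3,fy=3.3,interpolation=cv2.INTER_CUBIC)[:594])
```

```text
(no output)
```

View pics/top1c.png

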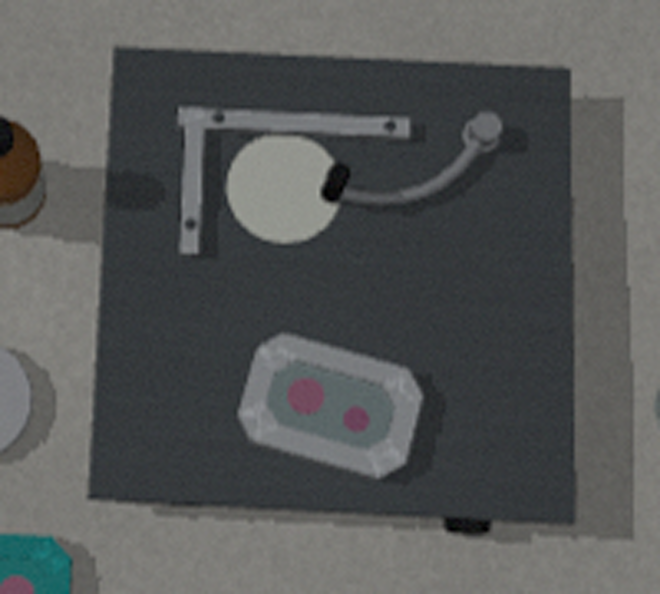

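View pics/scene1.png

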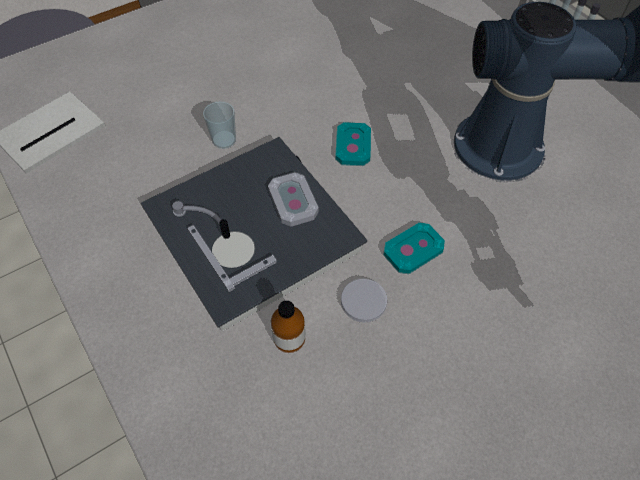

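```bash
cat >> h.py <<'E'
def pts(c):
    K=np.array(c['mtx']);T=np.array(c['pose']);d=c['depth']
    v,u=np.indices(d.shape);P=np.stack([(u-K[0,2])/K[0,0]*d,(v-K[1,2])/K[1,1]*d,d],-1)
    return P@T[:3,:3].T+T[:3,3]
def framefit(c,near,r=95,lo=55,hi=68):
    W=pts(c);m=(W[...,2]>lo)&(W[...,2]<hi)&(np.hypot(W[...,0]-near[0],W[...,1]-near[1])<r)
    n,l,st,ce=cv2.connectedComponentsWithStats(m.astype(np.uint8))
    if n<2: return None
    k=1+np.argmax(st[1:,4]);p=W[l==k][:,:2].astype(np.float32)
    R=cv2.minAreaRect(p);b=cv2.boxPoints(R)
    e=[b[1]-b[0],b[2]-b[1]];L=max(e,key=np.linalg.norm)
    a=np.arctan2(L[1],L[0])-np.pi/2;a=(a+np.pi/2)%np.pi-np.pi/2
    return np.array(R[0]),a,np.array(R[1]),len(p),W[l==k][:,2].mean()
E
python3 - <<'E'
from h import *
c=dict(np.load('top1.npz'))
f=lambda u,v,z:world(c,280+u/3.3,130+v/3.3,z)[:2]
S=[f(*p,45) for p in [(113,47),(570,69),(575,523),(90,498)]]
M=[(170,170),(170,-170),(-170,-170),(-170,170)]
# ledge tops inner/outer corners
S+= [f(178,107,56),f(411,117,56)]; M+=[(119,114),(119,-50)]
S=np.array(S);M=np.array(M,float)
def fit(S,M):
    s0,m0=S.mean(0),M.mean(0);U,_,Vt=np.linalg.svd((M-m0).T@(S-s0));R=(U@Vt).T
    return R,s0-R@m0
R,t=fit(S,M);print(t,np.arctan2(R[1,0],R[0,0]),(S-(M@R.T+t)).round(1))
W=pts(c);m=(abs(W[...,2]-45)<5)&(np.hypot(*(W[...,:2]-t).transpose(2,0,1))<300)
rr=cv2.minAreaRect(W[m][:,:2].astype(np.float32));print(rr,np.median(W[m][:,2]))
print('frame',framefit(c,(500,-97)))
n=(abs(W[...,2]-95)<12)&(np.hypot(W[...,0]-(t+R@[60,-0])[0],W[...,1]-(t+R@[60,-0])[1])<120)
print('post',W[n].mean(0),n.sum(),'model',t+R@(np.array([112,-103])+120*np.array([np.cos(np.radians(115)),np.sin(np.radians(115))])))
for (u,v) in [(483,120),(337,180),(320,395),(333,168)]: print(f(u,v,61 if u<330 else 67 if u>400 else 95))
E
```

```text
[ 602.47937501 -102.06824561] 0.005383659472944244 [[-0.9 -1.1]
 [-2.2 -0.6]
 [ 0.4  0.6]
 [ 1.3 -2.3]
 [ 0.5  4.7]
 [ 0.9 -1.3]]
((602.9832763671875, -114.35446166992188), (340.8763732910156, 562.6199340820312), 0.19834351539611816) 44.1688024316353
frame (array([505.13299561, -97.79139709]), np.float32(-0.22921252), array([120.02998352,  81.38468933]), 1440, np.float64(58.99316196801584))
post [662.17295454 -95.06722539  92.35210386] 43 model [663.73330223 -95.98145427]
[ 718.59766646 -202.5393149 ]
[657.5067984  -95.10621332]
[511.52057511 -91.45261399]
[666.1457945  -92.11194383]
```

```bash
cat >> h.py <<'E'
def st():
    s=robot.read_state();x,y,z,w=s['orientation']
    yaw=np.degrees(np.arctan2(2*(x*y+z*w),1-2*(y*y+z*z)))
    print('t',round(s['clock'],2),'tcp',s['tcp_pos'].round(1),'yaw',yaw.round(1),'F',s['wrist_force'].round(1),'gap',round(s['finger_gap'],2),'q',s['joint_positions'].round(2));return s['tcp_pos'],yaw
def plan(tgt,yawt=None,grip=1,mm=36,n=None):
    p,yaw=st();d=np.array(tgt)-p
    dy=0 if yawt is None else (yawt-yaw+180)%360-180
    N=n or int(np.ceil(max(np.linalg.norm(d)/mm,abs(dy)/4,1)))
    R=[]
    for k in range(N):
        a=np.radians(yaw+dy*k/N);s=d/N/40
        R.append([grip,[round(s[0]*np.cos(a)+s[1]*np.sin(a),2),round(s[0]*np.sin(a)-s[1]*np.cos(a),2),round(-s[2],2)],round(-dy/N/4,2)])
    print(N);print(str(R).replace(' ',''))
def S(x,y,z=0):
    a=.0054;return np.array([602.5+x*np.cos(a)-y*np.sin(a),-102+x*np.sin(a)+y*np.cos(a),45+z])
E
python3 - <<'E'
from h import *
plan((688,-84,170),51)
E
```

```text
t 0.8 tcp [242.7 576.  199.2] yaw 157.2 F [-0.6  0.8 -1. ] gap 0.99 q [ 0.99  0.53  1.43 -0.    1.18 -0.18]
27
[[1,[np.float64(-0.62),np.float64(-0.4),np.float64(0.03)],np.float64(0.98)],[1,[np.float64(-0.64),np.float64(-0.36),np.float64(0.03)],np.float64(0.98)],[1,[np.float64(-0.67),np.float64(-0.31),np.float64(0.03)],np.float64(0.98)],[1,[np.float64(-0.69),np.float64(-0.27),np.float64(0.03)],np.float64(0.98)],[1,[np.float64(-0.7),np.float64(-0.22),np.float64(0.03)],np.float64(0.98)],[1,[np.float64(-0.72),np.float64(-0.17),np.float64(0.03)],np.float64(0.98)],[1,[np.float64(-0.73),np.float64(-0.12),np.float64(0.03)],np.float64(0.98)],[1,[np.float64(-0.73),np.float64(-0.07),np.float64(0.03)],np.float64(0.98)],[1,[np.float64(-0.74),np.float64(-0.02),np.float64(0.03)],np.float64(0.98)],[1,[np.float64(-0.74),np.float64(0.03),np.float64(0.03)],np.float64(0.98)],[1,[np.float64(-0.73),np.float64(0.08),np.float64(0.03)],np.float64(0.98)],[1,[np.float64(-0.73),np.float64(0.13),np.float64(0.03)],np.float64(0.98)],[1,[np.float64(-0.72),np.float64(0.18),np.float64(0.03)],np.float64(0.98)],[1,[np
[... 342 characters left out ...]
(0.03)],np.float64(0.98)],[1,[np.float64(-0.58),np.float64(0.45),np.float64(0.03)],np.float64(0.98)],[1,[np.float64(-0.55),np.float64(0.49),np.float64(0.03)],np.float64(0.98)],[1,[np.float64(-0.52),np.float64(0.53),np.float64(0.03)],np.float64(0.98)],[1,[np.float64(-0.48),np.float64(0.56),np.float64(0.03)],np.float64(0.98)],[1,[np.float64(-0.44),np.float64(0.59),np.float64(0.03)],np.float64(0.98)],[1,[np.float64(-0.4),np.float64(0.62),np.float64(0.03)],np.float64(0.98)],[1,[np.float64(-0.35),np.float64(0.65),np.float64(0.03)],np.float64(0.98)],[1,[np.float64(-0.31),np.float64(0.67),np.float64(0.03)],np.float64(0.98)],[1,[np.float64(-0.26),np.float64(0.69),np.float64(0.03)],np.float64(0.98)]]
```

Request:
servo_tool([
  [1,[-0.62,-0.4,0],1],
  [1,[-0.64,-0.36,0],1],
  [1,[-0.67,-0.31,0],1],
  [1,[-0.69,-0.27,0],1],
  [1,[-0.7,-0.22,0],1],
  [1,[-0.72,-0.17,0],1],
  [1,[-0.73,-0.12,0],1],
  [1,[-0.73,-0.07,0],1],
  [1,[-0.74,-0.02,0],1],
  [1,[-0.74,0.03,0],1],
])

```text
clock: 1.8
tcp_pos: [409.0, 324.7, 199.8]
orientation: [0.53, 0.848, 0.003, 0.0]
wrist_force: [1.2, 0.8, 0.0]
finger_gap: 0.175
```

Request:
servo_tool([
  [1,[-0.73,0.08,0],1],
  [1,[-0.73,0.13,0],1],
  [1,[-0.72,0.18,0],1],
  [1,[-0.7,0.23,0],1],
  [1,[-0.68,0.27,0],1],
  [1,[-0.66,0.32,0],1],
  [1,[-0.64,0.37,0],1],
  [1,[-0.61,0.41,0],1],
  [1,[-0.58,0.45,0],1],
  [1,[-0.55,0.49,0],1],
])

```text
clock: 2.8
tcp_pos: [568.2, 61.5, 201.3]
orientation: [0.797, 0.603, 0.005, 0.0]
wrist_force: [-0.1, 0.3, 1.1]
finger_gap: 0.004
```

```bash
sed -i 's/print(str(R).replace(.*$/print(str([[g,[float(q) for q in v],float(t)] for g,v,t in R]).replace(" ",""))/' h.py
python3 - <<'E'
from h import *
plan((688,-84,140),51)
E
```

```text
t 2.8 tcp [568.2  61.5 201.3] yaw 74.2 F [-0.1  0.3  1.1] gap 0.0 q [-0.09  0.45  1.57  0.01  1.11  0.18]
6
[[1,[-0.45,0.65,0.26],0.97],[1,[-0.4,0.67,0.26],0.97],[1,[-0.36,0.7,0.26],0.97],[1,[-0.31,0.72,0.26],0.97],[1,[-0.26,0.74,0.26],0.97],[1,[-0.21,0.76,0.26],0.97]]
```

Request:
servo_tool([
  [1,[-0.45,0.65,0.26],1],
  [1,[-0.4,0.67,0.26],1],
  [1,[-0.36,0.7,0.26],1],
  [1,[-0.31,0.72,0.26],1],
  [1,[-0.26,0.74,0.26],1],
  [1,[-0.21,0.76,0.26],0.9],
  [1,[0,0,0],0],
  [1,[0,0,0],0],
  [1,[0,0,0],0],
  [1,[0,0,0],0],
])

```text
clock: 3.8
tcp_pos: [692.8, -95.6, 137.6]
orientation: [0.909, 0.417, 0.007, -0.0]
wrist_force: [-0.6, -0.1, 0.3]
finger_gap: 0.004
```

Run:
```python
from h import *
plan((688,-84,66),51)
c=snap('wrist','w1.png');c=snap('scene')
cv2.imwrite('pics/s2.png',cv2.resize(c['color'][120:340,120:400,::-1],None,fx=2.6,fy=2.6))
```

```text
t 3.8 tcp [692.8 -95.6 137.6] yaw 49.3 F [-0.6 -0.1  0.3] gap 0.0 q [-0.3   0.69  1.3   0.01  1.15  0.4 ]
3
[[1,[0.05,-0.09,0.6],-0.14],[1,[0.05,-0.09,0.6],-0.14],[1,[0.05,-0.09,0.6],-0.14]]
```

View pics/w1.png

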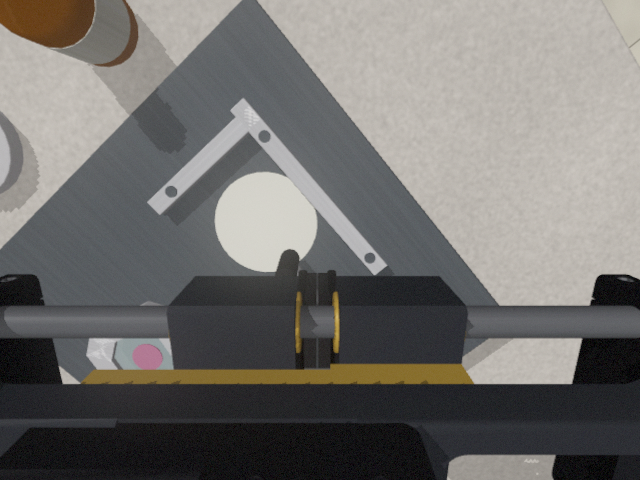

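Run:
```python
from h import *
c=snap('wrist')
pv=S(112,-103)
a=np.radians(115);P=S(112+120*np.cos(a),-103+120*np.sin(a),50);print(P)
for n,p in [('post top',P),('post bot',P-[0,0,48]),('ledge corner',S(119,114,11)),('ledge R end',S(112,-50,11)),('left ledge end',S(9,107,11)),('tcp',[692.8,-95.6,137.6])]: print(n,proj(c,p).round())
print(world(c,247,107,56),S(119,114,11))
```

```text
[663.75382775 -95.91220773  95.        ]
post top [286. 278.]
post bot [291. 257.]
ledge corner [249. 104.]
ledge R end [381. 270.]
left ledge end [154. 209.]
tcp [318. 274.]
[718.20496057  12.40089625  56.        ] [720.88266798  12.64093476  56.        ]
```

Request:
servo_tool([
  [1,[0.15,-0.1,0],-0.2],
  [1,[0.15,-0.1,0],-0.2],
  [1,[0,0,0],0],
  [1,[0,0,0.5],0],
  [1,[0,0,0.5],0],
  [1,[0,0,0.5],0],
  [1,[0,0,0.2],0],
  [1,[0,0,0],0],
  [1,[0,0,0],0],
  [1,[0,0,0],0],
])

```text
clock: 4.95
tcp_pos: [698.5, -76.5, 72.5]
orientation: [0.901, 0.434, 0.01, 0.003]
wrist_force: [-0.2, -0.7, 0.3]
finger_gap: 0.004
```

Run:
```python
from h import *
p,y=st()
# arc path: contact finger centre ahead of post
for j in np.arange(0,1.01,.1):
    a=np.radians(115)+j;P=S(112+120*np.cos(a),-103+120*np.sin(a))[:2]
    n=np.array([np.cos(np.radians(51)),np.sin(np.radians(51))])
    print(round(j,2),P.round(),(P+n*17.5).round(1))
```

```text
t 4.95 tcp [698.5 -76.5  72.5] yaw 51.4 F [-0.2 -0.7  0.3] gap 0.0 q [-0.27  0.77  1.34  0.01  1.02  0.4 ]
0.0 [664. -96.] [674.8 -82.3]
0.1 [ 653. -102.] [664.2 -88. ]
0.2 [ 643. -108.] [654.2 -94.7]
0.3 [ 634. -116.] [ 645.  -102.3]
0.4 [ 626. -124.] [ 636.6 -110.9]
0.5 [ 618. -134.] [ 629.  -120.2]
0.6 [ 611. -144.] [ 622.5 -130.2]
0.7 [ 606. -154.] [ 616.9 -140.9]
0.8 [ 601. -166.] [ 612.5 -152. ]
0.9 [ 598. -177.] [ 609.2 -163.5]
1.0 [ 596. -189.] [ 607.1 -175.3]
```

Request:
servo_tool([
  [1,[-0.24,-0.18,0.1],0],
  [1,[-0.24,-0.18,0.06],0],
  [1,[-0.21,-0.07,0],0],
  [1,[-0.21,-0.07,0],0],
  [1,[-0.21,-0.07,0],0],
  [1,[-0.21,-0.07,0],0],
  [1,[-0.23,0,0],0],
  [1,[-0.23,0,0],0],
  [1,[-0.23,0,0],0],
  [1,[-0.23,0,0],0],
])

```text
clock: 5.95
tcp_pos: [629.5, -117.1, 68.8]
orientation: [0.903, 0.43, 0.028, -0.002]
wrist_force: [3.0, 4.0, -2.2]
finger_gap: 0.007
```

Run:
```python
from h import *
plan((609,-164,67),51,n=5)
c=snap('scene')
cv2.imwrite('pics/s3.png',cv2.resize(c['color'][130:350,120:400,::-1],None,fx=2.6,fy=2.6))
```

```text
t 5.95 tcp [ 629.5 -117.1   68.8] yaw 50.9 F [ 3.   4.  -2.2] gap 0.01 q [-0.38  0.69  1.53  0.06  0.88  0.27]
5
[[1,[-0.25,0.07,0.01],-0.0],[1,[-0.25,0.07,0.01],-0.0],[1,[-0.25,0.07,0.01],-0.0],[1,[-0.25,0.07,0.01],-0.0],[1,[-0.25,0.07,0.01],-0.0]]
```

View pics/s3.png

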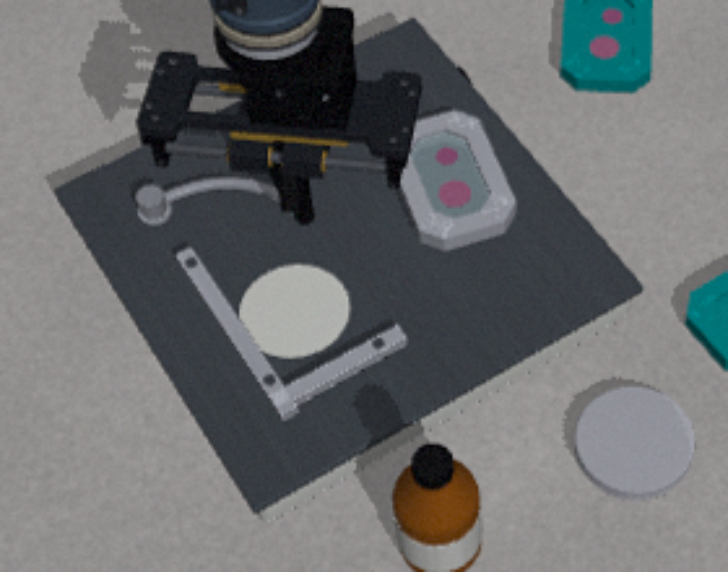

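The arm (rod at (220,185), fingers at (300,200)) has been swung back to about half way and the frame is untouched. I continue.

Request:
servo_tool([
  [1,[-0.25,0.07,0],0],
  [1,[-0.25,0.07,0],0],
  [1,[-0.25,0.07,0],0],
  [1,[-0.25,0.07,0],0],
  [1,[-0.25,0.1,0],0],
  [1,[-0.2,0.12,0],0],
  [1,[-0.15,0.1,0],0],
  [1,[0,0,0],0],
  [1,[0,0,0],0],
  [1,[0,0,0],0],
])

```text
clock: 7.0
tcp_pos: [605.2, -189.3, 67.9]
orientation: [0.903, 0.428, 0.028, -0.001]
wrist_force: [0.3, -0.4, 0.4]
finger_gap: 0.006
```

Run:
```python
from h import *
st()
c=snap('top')
W=pts(c)
m=(W[...,2]>82)&(W[...,2]<102)&(abs(W[...,0]-610)<60)&(abs(W[...,1]+210)<50)
print(W[m].mean(0) if m.sum() else None,m.sum(), S(112+120*np.cos(np.radians(189.5)),-103+120*np.sin(np.radians(189.5)),50))
```

```text
t 7.0 tcp [ 605.2 -189.3   67.9] yaw 50.8 F [ 0.3 -0.4  0.4] gap 0.01 q [-0.5   0.69  1.55  0.06  0.87  0.14]
None 0 [ 596.80896809 -224.8382351    95.        ]
```

Run:
```python
from h import *
plan((435,-82,110),-13,grip=0,n=17)
```

```text
t 7.05 tcp [ 605.2 -189.1   67.9] yaw 50.8 F [-0.1 -0.5 -0. ] gap 0.0 q [-0.5   0.69  1.55  0.06  0.87  0.14]
17
[[0,[-0.04,-0.29,-0.06],0.94],[0,[-0.06,-0.29,-0.06],0.94],[0,[-0.07,-0.29,-0.06],0.94],[0,[-0.09,-0.28,-0.06],0.94],[0,[-0.11,-0.27,-0.06],0.94],[0,[-0.13,-0.27,-0.06],0.94],[0,[-0.15,-0.26,-0.06],0.94],[0,[-0.16,-0.25,-0.06],0.94],[0,[-0.18,-0.24,-0.06],0.94],[0,[-0.19,-0.22,-0.06],0.94],[0,[-0.21,-0.21,-0.06],0.94],[0,[-0.22,-0.2,-0.06],0.94],[0,[-0.23,-0.18,-0.06],0.94],[0,[-0.24,-0.17,-0.06],0.94],[0,[-0.26,-0.15,-0.06],0.94],[0,[-0.26,-0.13,-0.06],0.94],[0,[-0.27,-0.12,-0.06],0.94]]
```

Request:
servo_tool([
  [1,[0,0,-0.7],0],
  [1,[0,0,-0.6],0],
  [0,[-0.06,-0.29,0],1],
  [0,[-0.07,-0.29,0],1],
  [0,[-0.09,-0.29,0],1],
  [0,[-0.11,-0.28,0],1],
  [0,[-0.13,-0.28,0],1],
  [0,[-0.15,-0.27,0],1],
  [0,[-0.17,-0.26,0],1],
  [0,[-0.18,-0.25,0],1],
])

```text
clock: 8.05
tcp_pos: [517.8, -135.5, 119.0]
orientation: [0.987, 0.156, 0.027, -0.008]
wrist_force: [-0.2, 0.5, -0.7]
finger_gap: 0.496
```

Run:
```python
from h import *
plan((435,-82,105),-13,grip=0)
```

```text
t 8.05 tcp [ 517.8 -135.5  119. ] yaw 17.9 F [-0.2  0.5 -0.7] gap 0.5 q [-0.49  0.51  1.77  0.06  0.83  0.72]
8
[[0,[-0.19,-0.24,0.04],0.97],[0,[-0.21,-0.23,0.04],0.97],[0,[-0.23,-0.21,0.04],0.97],[0,[-0.24,-0.19,0.04],0.97],[0,[-0.25,-0.18,0.04],0.97],[0,[-0.26,-0.16,0.04],0.97],[0,[-0.27,-0.14,0.04],0.97],[0,[-0.28,-0.12,0.04],0.97]]
```

Request:
servo_tool([
  [0,[-0.19,-0.24,0],1],
  [0,[-0.21,-0.23,0],1],
  [0,[-0.23,-0.21,0],1],
  [0,[-0.24,-0.19,0],1],
  [0,[-0.25,-0.18,0],1],
  [0,[-0.26,-0.16,0],1],
  [0,[-0.27,-0.14,0],1],
  [0,[-0.28,-0.12,0],0.6],
  [0,[0,0,0],0],
  [0,[0,0,0],0],
])

```text
clock: 9.05
tcp_pos: [431.9, -73.3, 117.4]
orientation: [0.993, -0.115, 0.024, -0.015]
wrist_force: [0.4, 0.1, -1.1]
finger_gap: 0.501
```

Run:
```python
from h import *
plan((437,-83,50),-13,grip=0)
c=snap('top')
cv2.imwrite('pics/t4.png',cv2.resize(c['color'][140:310,290:470,::-1],None,fx=3.4,fy=3.4,interpolation=cv2.INTER_CUBIC))
print(framefit(c,(505,-98)))
W=pts(c)
m=(W[...,2]>80)&(W[...,2]<102)&(abs(W[...,0]-600)<60)&(abs(W[...,1]+210)<60)
print('post',W[m].mean(0),m.sum())
c=snap('wrist');print(framefit(c,(505,-98)))
```

```text
t 9.05 tcp [431.9 -73.3 117.4] yaw -13.3 F [ 0.4  0.1 -1.1] gap 0.5 q [-0.46  0.41  2.01  0.07  0.69  1.29]
2
[[0,[0.09,0.1,0.84],-0.03],[0,[0.09,0.1,0.84],-0.03]]
(array([531.13000488, -51.22239685]), np.float32(1.0588886), array([20.25998688, 57.83375549]), 154, np.float64(59.929110905712484))
post [ 595.03063358 -222.76949461   91.67105547] 49
(array([504.51409912, -96.84239197]), np.float32(-0.23207796), array([120.45301819,  80.35255432]), 20597, np.float64(59.93161170415899))
```

View pics/t4.png

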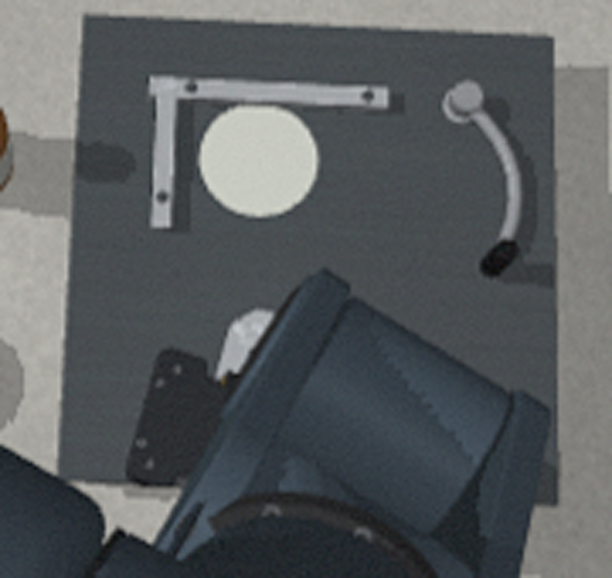

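Request:
servo_tool([
  [0,[0.1,0.1,0.5],0],
  [0,[0.05,0.07,0.6],0],
  [0,[0,0,0.4],0],
  [0,[0,0,0.15],0],
  [0,[0,0,0],0],
  [0,[0,0,0],0],
  [0,[0,0,0],0],
  [0,[0,0,0],0],
  [0,[0,0,0],0],
  [0,[0,0,0],0],
])

```text
clock: 10.15
tcp_pos: [447.9, -84.3, 52.6]
orientation: [0.993, -0.114, 0.031, -0.013]
wrist_force: [0.5, 0.1, 0.2]
finger_gap: 0.498
```

Run:
```python
from h import *
st()
c=snap('wrist');print(framefit(c,(505,-98)))
```

```text
t 10.15 tcp [447.9 -84.3  52.6] yaw -13.1 F [0.5 0.1 0.2] gap 0.5 q [-0.47  0.56  2.03  0.09  0.51  1.25]
(array([504.27874756, -96.85309601]), np.float32(-0.2300129), array([120.65517426,  80.2175293 ]), 35461, np.float64(59.91125011161886))
```

Request:
servo_tool([
  [0,[0.15,0,0.02],0],
  [0,[0.15,0,0.02],0],
  [0,[0.2,0,0],-0.4],
  [0,[0.2,0,0],-0.4],
  [0,[0.2,0,0],-0.4],
  [0,[0.2,0,0],-0.4],
  [0,[0.2,0,0],-0.4],
  [0,[0.2,0,0],-0.4],
  [0,[0.2,0,0],-0.4],
  [0,[0.2,0,0],-0.4],
])

```text
clock: 11.2
tcp_pos: [529.6, -95.8, 55.9]
orientation: [0.999, 0.007, 0.032, -0.009]
wrist_force: [-0.4, 0.1, 0.1]
finger_gap: 0.5
```

Run:
```python
from h import *
p,y=st()
c=snap('wrist');f=framefit(c,(p[0]+50,p[1]));print(f)
plan((590,p[1],51),.3,grip=0,mm=9)
```

```text
t 11.2 tcp [529.6 -95.8  55.9] yaw 0.8 F [-0.4  0.1  0.1] gap 0.5 q [-0.41  0.61  1.82  0.07  0.66  1.09]
(array([531.1126709 , -95.70420074]), np.float32(-0.023893356), array([109.84046173,  43.54494476]), 9027, np.float64(60.308761345422255))
t 11.25 tcp [531.7 -96.4  56.2] yaw 0.8 F [ 0.7  0.3 -0.8] gap 0.5 q [-0.41  0.61  1.82  0.07  0.66  1.09]
7
[[0,[0.21,0.0,0.02],0.02],[0,[0.21,0.0,0.02],0.02],[0,[0.21,0.0,0.02],0.02],[0,[0.21,0.0,0.02],0.02],[0,[0.21,-0.0,0.02],0.02],[0,[0.21,-0.0,0.02],0.02],[0,[0.21,-0.0,0.02],0.02]]
```

Run:
```python
from h import *
c=snap('wrist','w5.png')
W=pts(c)
for v in range(60,470,40): print(v,[tuple(W[v,u].round().astype(int).tolist()) for u in (200,320,400)])
c=snap('scene');cv2.imwrite('pics/s5.png',cv2.resize(c['color'][130:350,120:400,::-1],None,fx=2.6,fy=2.6))
a=cv2.imread('pics/w5.png');b=cv2.imread('pics/s5.png');a=cv2.resize(a,(400,300));b=cv2.resize(b,(400,314))
cv2.imwrite('pics/m5.png',np.hstack([a,b[:300]]))
```

```text
60 [(646, -31, 46), (647, -95, 46), (648, -138, 45)]
100 [(626, -30, 46), (627, -96, 45), (627, -139, 46)]
140 [(605, -28, 46), (606, -96, 46), (606, -141, 46)]
180 [(582, -27, 46), (584, -96, 45), (584, -142, 47)]
220 [(559, -26, 47), (561, -97, 47), (561, -144, 45)]
260 [(535, -25, 45), (541, -97, 61), (537, -145, 45)]
300 [(561, -70, 173), (516, -98, 58), (518, -143, 62)]
340 [(552, -71, 175), (490, -98, 57), (537, -123, 144)]
380 [(547, -73, 182), (547, -98, 181), (547, -115, 180)]
420 [(547, -77, 193), (547, -98, 193), (548, -112, 194)]
460 [(547, -80, 202), (546, -98, 201), (547, -110, 202)]
```

View pics/m5.png

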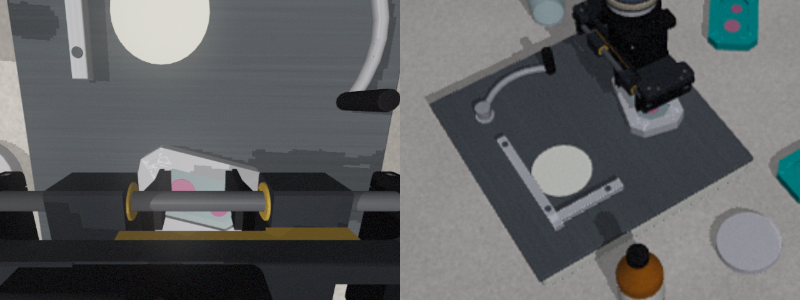

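```bash
cat >> h.py <<'E'
from scipy.spatial.transform import Rotation as Ro
def plan(tgt,yawt=None,grip=1,mm=36,n=None,show=99):
    p,yaw=st();d=np.array(tgt)-p;R0=Ro.from_quat(robot.read_state()['orientation'])
    print('tilt',R0.as_matrix()[:2,2].round(3))
    dy=0 if yawt is None else (yawt-yaw+180)%360-180
    N=n or int(np.ceil(max(np.linalg.norm(d)/mm,abs(dy)/4,1)))
    for k in range(N):
        R=R0*Ro.from_euler('z',-dy*k/N,degrees=True);s=(R.inv().apply(d/N/40)).round(2)
        if k<show: print([grip,s.tolist(),float(round(-dy/N/4,2))],end=',')
    print(N)
E
python3 - <<'E'
from h import *
plan((531,-96,130),grip=0)
E
```

```text
t 11.35 tcp [529.5 -95.8  55.9] yaw 0.7 F [-0.  -0.  -0.4] gap 0.5 q [-0.41  0.61  1.82  0.07  0.66  1.09]
tilt [0.065 0.018]
[0, [0.05, -0.01, -0.62], 0.0],[0, [0.05, -0.01, -0.62], 0.0],[0, [0.05, -0.01, -0.62], 0.0],3
```

Request:
servo_tool([
  [0,[0,0,-0.3],0],
  [0,[0,0,-0.6],0],
  [0,[0,0,-0.8],0],
  [0,[-0.6,0,-0.3],0],
  [0,[-0.6,0,0],0],
  [0,[-0.6,0,0],0],
  [0,[-0.6,0,0],0],
  [0,[0,0,0],0],
  [0,[0,0,0],0],
  [0,[0,0,0],0],
])

```text
clock: 12.35
tcp_pos: [422.9, -97.7, 138.5]
orientation: [0.999, 0.006, 0.033, -0.008]
wrist_force: [-0.1, -1.2, 0.4]
finger_gap: 0.499
```

Run:
```python
from h import *
p,y=st()
c=snap('wrist','w6.png');print(framefit(c,(505,-98)))
W=pts(c);m=(W[...,2]>40)&(W[...,2]<70)
# cross-section heights along x through frame centre y=-97 
for x in range(450,570,4):
    q=m&(abs(W[...,0]-x)<1)&(abs(W[...,1]+97)<6)
    print((x,round(float(np.median(W[q][:,2])),1) if q.sum() else None),end=' ')
plan((p[0],p[1],p[2]),0)
```

```text
t 12.35 tcp [422.9 -97.7 138.5] yaw 0.6 F [-0.1 -1.2  0.4] gap 0.5 q [-0.52  0.36  2.01  0.07  0.73  0.98]
(array([504.40667725, -96.95453644]), np.float32(-0.23451161), array([120.5306015 ,  80.43858337]), 17192, np.float64(59.91295493991019))
(450, 45.8) (454, 45.6) (458, 46.0) (462, 45.6) (466, 61.5) (470, 61.7) (474, 61.6) (478, 61.8) (482, 57.0) (486, 57.1) (490, 57.1) (494, 57.3) (498, 57.2) (502, 57.2) (506, 57.1) (510, 57.2) (514, 57.2) (518, 57.4) (522, 57.3) (526, 57.1) (530, 61.5) (534, 61.6) (538, 61.8) (542, 61.7) (546, 62.1) (550, 46.1) (554, 45.8) (558, 45.8) (562, 45.6) (566, 45.8) t 12.4 tcp [423.4 -97.9 138.5] yaw 0.6 F [ 0.3 -0.4  0.2] gap 0.5 q [-0.52  0.36  2.01  0.07  0.73  0.98]
tilt [0.067 0.016]
[1, [-0.01, -0.01, 0.0], 0.16],1
```

Run:
```python
from h import *
plan((440,-82,60),-13.3,grip=0,n=4)
c=snap('scene')
W=pts(c);p=robot.read_state()['tcp_pos']
m=(abs(W[...,0]-p[0])<20)&(abs(W[...,1]-p[1])<70)&(W[...,2]>75)&(W[...,2]<170)
z=W[m][:,2];print('lowest gripper pts z',np.sort(z)[:20:2].round(1),'tcp z',p[2]); q=W[m][np.argsort(z)[:8]];print(q.round())
```

```text
t 12.4 tcp [423.4 -97.9 138.5] yaw 0.6 F [ 0.3 -0.4  0.2] gap 0.5 q [-0.52  0.36  2.01  0.07  0.73  0.98]
tilt [0.067 0.016]
[0, [0.07, -0.09, 0.5], 0.87],[0, [0.07, -0.1, 0.5], 0.87],[0, [0.06, -0.1, 0.5], 0.87],[0, [0.05, -0.1, 0.5], 0.87],4
lowest gripper pts z [160.1 160.5 161.4 162.3 163.2 163.4 163.7 164.  164.4 164.6] tcp z 138.35627349936675
[[ 421. -122.  160.]
 [ 416. -122.  160.]
 [ 432.  -78.  160.]
 [ 418. -123.  161.]
 [ 423. -122.  161.]
 [ 428. -122.  161.]
 [ 434. -125.  162.]
 [ 423.  -70.  162.]]
```

Request:
servo_tool([
  [0,[0.07,-0.09,0.5],0.85],
  [0,[0.07,-0.1,0.5],0.85],
  [0,[0.06,-0.1,0.5],0.85],
  [0,[0.05,-0.1,0.4],0.85],
  [0,[0,0,0],0],
  [0,[0,0,0],0],
  [0,[0,0,0],0],
  [0,[0,0,0],0],
  [0,[0,0,0],0],
  [0,[0,0,0],0],
])

```text
clock: 13.45
tcp_pos: [449.9, -85.0, 63.7]
orientation: [0.993, -0.114, 0.039, -0.009]
wrist_force: [-0.0, 0.3, -0.1]
finger_gap: 0.501
```

Run:
```python
from h import *
p,y=st()
c=snap('scene')
uv=proj(c,p);print(uv)
u,v=uv.astype(int)
im=c['color'][v-50:v+30,u-50:u+50,::-1];im=cv2.convertScaleAbs(im,alpha=1.8,beta=20)
cv2.imwrite('pics/s7.png',cv2.resize(im,None,fx=6,fy=6,interpolation=cv2.INTER_CUBIC))
```

```text
t 13.45 tcp [449.9 -85.   63.7] yaw -13.2 F [-0.   0.3 -0.1] gap 0.5 q [-0.46  0.53  2.03  0.09  0.52  1.26]
[319.48540565 187.83839444]
```

View pics/s7.png

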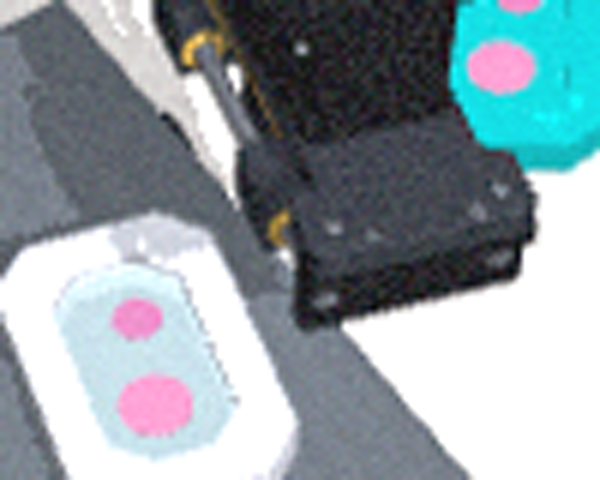

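Request:
servo_tool([
  [0,[-0.1,0,0.1],0],
  [0,[-0.1,0,0.1],0],
  [0,[0,0,0.06],0],
  [0,[0,0,0.06],0],
  [0,[0,0,0],0],
  [0,[0,0,0],0],
  [0,[0,0,0],0],
  [0,[0,0,0],0],
  [0,[0,0,0],0],
  [0,[0,0,0],0],
])

```text
clock: 14.5
tcp_pos: [442.4, -83.0, 49.4]
orientation: [0.993, -0.114, 0.039, -0.009]
wrist_force: [0.2, 0.0, -0.3]
finger_gap: 0.499
```

Run:
```python
from h import *
plan((440,-83,49),-13.3,grip=0,n=4)
```

```text
t 14.5 tcp [442.4 -83.   49.4] yaw -13.2 F [ 0.2  0.  -0.3] gap 0.5 q [-0.47  0.56  2.06  0.1   0.46  1.24]
tilt [0.08  0.009]
[0, [-0.02, 0.0, 0.0], 0.01],[0, [-0.02, 0.0, 0.0], 0.01],[0, [-0.02, 0.0, 0.0], 0.01],[0, [-0.02, 0.0, 0.0], 0.01],4
```

Request:
servo_tool([
  [0,[0.12,0,0.01],0],
  [0,[0.12,0,0.01],0],
  [0,[0.12,0,0.01],0],
  [0,[0.12,0,0.01],0],
  [0,[0.12,0,0.01],0],
  [0,[0.12,0,0.01],0],
  [0,[0.12,0,0.01],0],
  [0,[0,0,0],0],
  [0,[0,0,0],0],
  [0,[0,0,0],0],
])

```text
clock: 15.5
tcp_pos: [479.2, -91.6, 49.2]
orientation: [0.993, -0.114, 0.04, -0.009]
wrist_force: [-0.3, 0.2, -0.6]
finger_gap: 0.498
```

Run:
```python
from h import *
p,y=st()
c=snap('wrist');print(framefit(c,(515,-98)))
W=pts(c)
m=(abs(W[...,1]-p[1])<60)&(W[...,2]<130)&(W[...,0]<p[0]+14)&(W[...,2]>50)
print(m.sum())
```

```text
t 15.5 tcp [479.2 -91.6  49.2] yaw -13.2 F [-0.3  0.2 -0.6] gap 0.5 q [-0.45  0.58  1.96  0.09  0.53  1.28]
(array([504.1494751 , -96.80973053]), np.float32(-0.2340827), array([120.53869629,  80.40808105]), 30698, np.float64(59.778566868981834))
11943
```

Run:
```python
from h import *
p,y=st()
c=snap('wrist')
print('cam',np.array(c['pose'])[:3].round(2)); uv=proj(c,p);print('tcp px',uv)
R=Ro.from_quat(robot.read_state()['orientation']).as_matrix()
im=c['color'][:,:,::-1].copy();im=cv2.convertScaleAbs(im,alpha=1.6,beta=25)
for k in (-37,-22,22,37):
    q=proj(c,p+R[:,1]*k);print(k,q.round());cv2.circle(im,(int(q[0]),int(q[1])),3,(0,0,255),-1)
cv2.imwrite('pics/w8.png',im)
W=pts(c)
for v in (280,300,320,340,360):print(v,[W[v,u].round().astype(int).tolist() for u in range(190,460,20)])
```

```text
t 15.55 tcp [479.1 -91.6  49.2] yaw -13.2 F [ 0.3 -0.3  0.4] gap 0.5 q [-0.45  0.58  1.96  0.09  0.53  1.28]
cam [[-2.2000e-01 -9.6000e-01 -1.8000e-01  5.3409e+02]
 [-9.7000e-01  2.2000e-01  7.0000e-02 -1.0856e+02]
 [-3.0000e-02  1.9000e-01 -9.8000e-01  2.4038e+02]]
tcp px [318.13632947 272.26309203]
-37 [254. 272.]
-22 [280. 272.]
22 [357. 272.]
37 [383. 272.]
280 [[515, -68, 154], [513, -73, 154], [489, -45, 61], [486, -56, 62], [490, -71, 83], [482, -77, 61], [479, -87, 62], [477, -98, 62], [475, -108, 61], [480, -118, 83], [470, -129, 61], [468, -140, 61], [501, -129, 153], [499, -134, 152]]
300 [[513, -72, 166], [511, -75, 162], [473, -36, 46], [490, -66, 105], [482, -70, 88], [471, -74, 61], [468, -85, 62], [466, -95, 62], [464, -106, 62], [477, -115, 101], [478, -122, 107], [450, -140, 45], [499, -126, 162], [500, -129, 166]]
320 [[509, -72, 168], [506, -74, 164], [505, -78, 162], [504, -83, 164], [503, -88, 163], [502, -92, 163], [500, -97, 162], [499, -102, 162], [498, -106, 163], [497, -111, 162], [496, -116, 161], [495, -120, 162], [495, -125, 164], [496, -128, 168]]
340 [[505, -72, 171], [501, -72, 163], [490, -68, 142], [481, -68, 123], [442, -52, 44], [440, -65, 46], [438, -77, 46], [435, -89, 46], [409, -99, 1], [464, -111, 110], [470, -118, 124], [482, -121, 148], [491, -124, 165], [492, -127, 168]]
360 [[500, -69, 169], [495, -70, 162], [485, -67, 144], [472, -65, 122], [534, -109, 240], [402, -51, 0], [400, -66, 1], [396, -81, 0], [393, -95, 1], [390, -110, 1], [463, -116, 125], [477, -120, 149], [486, -123, 165], [486, -127, 168]]
```

View pics/w8.png

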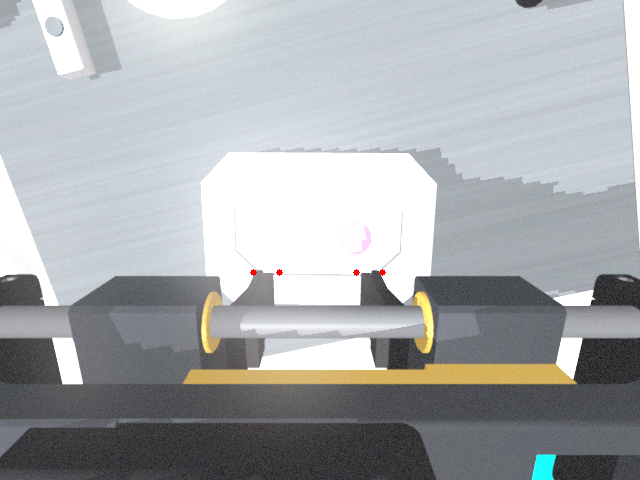

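The fingertips (rows 272, cols 250–385) hover over the frame. Depth puts them about 22 mm higher than the reported TCP, so nothing touched. I back off and go down with a touch check.

Request:
servo_tool([
  [0,[-0.3,0,0],0],
  [0,[-0.3,0,0],0],
  [0,[-0.2,0,0],0],
  [0,[0,0,0],0],
  [0,[0,0,0.15],0],
  [0,[0,0,0.15],0],
  [0,[0,0,0.05],0],
  [0,[0,0,0],0],
  [0,[0,0,0],0],
  [0,[0,0,0],0],
])

```text
clock: 16.6
tcp_pos: [449.0, -84.5, 31.2]
orientation: [0.993, -0.114, 0.041, -0.009]
wrist_force: [0.4, -0.6, 0.5]
finger_gap: 0.5
```

```bash
cat >> h.py <<'E'
def tips(c):
    p=robot.read_state()['tcp_pos'];W=pts(c)
    m=(np.hypot(W[...,0]-p[0],W[...,1]-p[1])<55)&(W[...,2]>p[2]+8)&(W[...,2]<p[2]+60)&(W[...,0]>p[0]+2)&(W[...,0]<p[0]+16)
    return m
E
python3 - <<'E'
from h import *
p,y=st()
c=snap('wrist');print(framefit(c,(515,-98)))
W=pts(c)
for u in (265,270,370,375):print([(v,W[v,u].round().astype(int).tolist()) for v in range(262,300,3)])
E
```

```text
t 16.6 tcp [449.  -84.5  31.2] yaw -13.2 F [ 0.4 -0.6  0.5] gap 0.5 q [-0.46  0.6   2.05  0.11  0.42  1.24]
(array([504.45053101, -96.7520752 ]), np.float32(-0.23260343), array([120.98963928,  80.51605225]), 44918, np.float64(59.91613881981206))
[(262, [465, -60, 45]), (265, [463, -59, 47]), (268, [461, -59, 45]), (271, [460, -58, 46]), (274, [462, -61, 59]), (277, [461, -62, 62]), (280, [461, -62, 67]), (283, [460, -63, 70]), (286, [460, -63, 73]), (289, [459, -63, 75]), (292, [459, -64, 80]), (295, [458, -64, 82]), (298, [457, -64, 82])]
[(262, [464, -62, 46]), (265, [463, -62, 47]), (268, [461, -61, 45]), (271, [459, -61, 46]), (274, [461, -63, 58]), (277, [460, -64, 62]), (280, [460, -64, 65]), (283, [459, -65, 68]), (286, [458, -64, 68]), (289, [457, -64, 69]), (292, [456, -64, 70]), (295, [454, -64, 69]), (298, [453, -63, 69])]
[(262, [453, -114, 46]), (265, [451, -113, 46]), (268, [449, -113, 45]), (271, [448, -113, 46]), (274, [450, -112, 58]), (277, [450, -111, 61]), (280, [449, -111, 64]), (283, [449, -110, 68]), (286, [450, -110, 73]), (289, [449, -109, 74]), (292, [449, -109, 78]), (295, [449, -108, 82]), (298, [448, -108, 84])]
[(262, [452, -116, 46]), (265, [450, -116, 45]), (268, [449, -115, 46]), (271, [451, -114, 57]), (274, [451, -114, 61]), (277, [451, -113, 65]), (280, [450, -113, 68]), (283, [450, -112, 72]), (286, [449, -112, 71]), (289, [448, -111, 75]), (292, [448, -111, 78]), (295, [448, -110, 81]), (298, [448, -110, 84])]
```

Request:
servo_tool([
  [0,[0,0,0.08],0],
  [0,[0,0,0.08],0],
  [0,[0,0,0],0],
  [0,[0.12,0,0.01],0],
  [0,[0.12,0,0.01],0],
  [0,[0.12,0,0.01],0],
  [0,[0.12,0,0.01],0],
  [0,[0,0,0],0],
  [0,[0,0,0],0],
  [0,[0,0,0],0],
])

```text
clock: 17.65
tcp_pos: [467.5, -87.9, 24.2]
orientation: [0.993, -0.114, 0.038, -0.01]
wrist_force: [-0.7, -0.1, 0.7]
finger_gap: 0.496
```

Run:
```python
from h import *
p,y=st()
c=snap('wrist');print(framefit(c,(515,-98)))
W=pts(c)
for u in (265,375):print([(v,W[v,u].round().astype(int).tolist()) for v in range(262,290,3)])
```

```text
t 17.65 tcp [467.5 -87.9  24.2] yaw -13.1 F [-0.7 -0.1  0.7] gap 0.5 q [-0.45  0.63  2.    0.1   0.45  1.26]
(array([507.1998291 , -96.72866821]), np.float32(-0.22458637), array([120.72346497,  96.24906921]), 48239, np.float64(59.939727804651646))
[(262, [489, -69, 62]), (265, [487, -68, 62]), (268, [486, -68, 62]), (271, [484, -67, 61]), (274, [483, -67, 62]), (277, [482, -67, 62]), (280, [480, -66, 60]), (283, [479, -66, 61]), (286, [479, -67, 67]), (289, [478, -67, 69])]
[(262, [477, -118, 61]), (265, [477, -117, 63]), (268, [475, -117, 62]), (271, [473, -117, 62]), (274, [472, -117, 62]), (277, [471, -116, 63]), (280, [469, -116, 62]), (283, [469, -116, 64]), (286, [468, -115, 65]), (289, [468, -115, 69])]
```

Request:
servo_tool([
  [0,[0.15,0,0.01],-0.35],
  [0,[0.15,0,0.01],-0.35],
  [0,[0.15,0,0.01],-0.35],
  [0,[0.15,0,0.01],-0.35],
  [0,[0.15,0,0.01],-0.35],
  [0,[0.15,0,0.01],-0.35],
  [0,[0.15,0,0.01],-0.35],
  [0,[0.15,0,0.01],-0.35],
  [0,[0.15,0,0.01],-0.35],
  [0,[0,0,0],0],
])

```text
clock: 18.7
tcp_pos: [527.4, -95.7, 24.6]
orientation: [0.999, 0.005, 0.04, -0.004]
wrist_force: [0.3, -0.1, -0.6]
finger_gap: 0.502
```

```bash
cat >> h.py <<'E'
def fr():
    "frame pose in stage coords from wrist view: top-surface + pane points ahead of fingers"
    p,y=st();c=snap('wrist');W=pts(c);d=np.array([np.cos(np.radians(y)),np.sin(np.radians(y))])
    g=(W[...,:2]-p[:2])@d
    h=W[...,2];m=(h>59.5)&(h<64.5)&(g>14)&(g<110)&(np.hypot(W[...,0]-p[0],W[...,1]-p[1])<115)
    m=cv2.morphologyEx(m.astype(np.uint8),cv2.MORPH_OPEN,np.ones((3,3)))
    n,l,s,_=cv2.connectedComponentsWithStats(m);k=1+np.argmax(s[1:,4]);P=W[l==k][:,:2].astype(np.float32)
    R=cv2.minAreaRect(P);b=cv2.boxPoints(R);a=-.0054
    b=(b-[602.5,-102])@np.array([[np.cos(a),-np.sin(a)],[np.sin(a),np.cos(a)]]).T
    b=b[np.argsort(-b[:,0])];f=b[:2][np.argsort(-b[:2,1])]
    e=f[0]-f[1];print('far edge L,R (stage)',f.round(1),'len',np.linalg.norm(e).round(1),'yaw',np.degrees(np.arctan2(-e[0],e[1])).round(2))
E
python3 - <<'E'
from h import *
fr()
plan((600,-96,22),.3,grip=0,mm=8)
E
```

```text
t 18.7 tcp [527.4 -95.7  24.6] yaw 0.6 F [ 0.3 -0.1 -0.6] gap 0.5 q [-0.41  0.66  1.85  0.08  0.55  1.08]
far edge L,R (stage) [[ 13.4  68.7]
 [ 14.5 -52.2]] len 120.9 yaw 0.49
t 18.75 tcp [527.  -95.6  24.6] yaw 0.6 F [-0.1 -0.4  0.8] gap 0.5 q [-0.41  0.66  1.85  0.08  0.55  1.08]
tilt [0.08 0.01]
[0, [0.18, 0.0, 0.02], 0.01],[0, [0.18, 0.0, 0.02], 0.01],[0, [0.18, 0.0, 0.02], 0.01],[0, [0.18, 0.0, 0.02], 0.01],[0, [0.18, 0.0, 0.02], 0.01],[0, [0.18, 0.0, 0.02], 0.01],[0, [0.18, 0.0, 0.02], 0.01],[0, [0.18, 0.0, 0.02], 0.01],[0, [0.18, 0.0, 0.02], 0.01],[0, [0.18, 0.0, 0.02], 0.01],10
```

Request:
servo_tool([
  [0,[0.2,0,0.02],0.02],
  [0,[0.2,0,0.02],0.02],
  [0,[0.2,0,0.02],0.02],
  [0,[0.2,0,0.02],0.02],
  [0,[0.2,0,0.02],0],
  [0,[0.2,0,0.02],0],
  [0,[0.2,0,0.02],0],
  [0,[0.15,0,0.01],0],
  [0,[0.1,0,0.01],0],
  [0,[0,0,0],0],
])

```text
clock: 19.75
tcp_pos: [596.3, -93.8, 23.0]
orientation: [0.999, 0.003, 0.037, -0.006]
wrist_force: [-2.0, 0.7, 1.1]
finger_gap: 0.501
```

Run:
```python
from h import *
fr()
```

```text
t 19.75 tcp [596.3 -93.8  23. ] yaw 0.3 F [-2.   0.7  1.1] gap 0.5 q [-0.36  0.72  1.68  0.06  0.68  1.16]
far edge L,R (stage) [[ 82.9  68.9]
 [ 82.8 -52. ]] len 120.9 yaw -0.05
```

Request:
servo_tool([
  [0,[0.12,0,0.01],0],
  [0,[0.12,0,0.01],0],
  [0,[0.12,0,0.01],0],
  [0,[0.08,0,0.01],0],
  [0,[0.06,0,0],0],
  [0,[0.05,0,0],0],
  [0,[0.05,0,0],0],
  [0,[0.05,0,0],0],
  [0,[0,0,0],0],
  [0,[0,0,0],0],
])

```text
clock: 20.8
tcp_pos: [617.9, -93.1, 22.9]
orientation: [0.999, 0.003, 0.031, -0.007]
wrist_force: [-4.1, -0.4, 2.3]
finger_gap: 0.5
```

Run:
```python
from h import *
fr()
```

```text
t 20.8 tcp [617.9 -93.1  22.9] yaw 0.3 F [-4.1 -0.4  2.3] gap 0.5 q [-0.35  0.74  1.61  0.05  0.74  1.18]
far edge L,R (stage) [[104.7  69.3]
 [104.7 -51.9]] len 121.2 yaw -0.02
```

Request:
servo_tool([
  [0,[-0.3,0,0],0],
  [0,[-0.3,0,0],0],
  [0.75,[-0.2,0,-0.6],0],
  [0.75,[0,0,-0.8],0],
  [0.75,[0,0,-0.3],-1],
  [0.75,[0,0,0],-1],
  [0.75,[0,0,0],-1],
  [0.75,[0,0,0],-1],
  [0.75,[0,0,0],-1],
  [0.75,[0,0,0],-1],
])

```text
clock: 21.85
tcp_pos: [590.2, -96.9, 92.3]
orientation: [0.975, 0.217, 0.044, 0.006]
wrist_force: [0.0, 0.1, -0.8]
finger_gap: 0.128
```

Run:
```python
from h import *
plan((669,-186,88),90.3,grip=.75,n=16)
```

```text
t 21.85 tcp [590.2 -96.9  92.3] yaw 25.2 F [ 0.   0.1 -0.8] gap 0.13 q [-0.37  0.6   1.67  0.05  0.79  0.72]
tilt [0.089 0.007]
[0.75, [0.05, 0.18, 0.02], -1.02],[0.75, [0.04, 0.18, 0.02], -1.02],[0.75, [0.03, 0.18, 0.02], -1.02],[0.75, [0.01, 0.18, 0.02], -1.02],[0.75, [-0.0, 0.19, 0.02], -1.02],[0.75, [-0.01, 0.18, 0.02], -1.02],[0.75, [-0.03, 0.18, 0.02], -1.02],[0.75, [-0.04, 0.18, 0.02], -1.02],[0.75, [-0.05, 0.18, 0.02], -1.02],[0.75, [-0.06, 0.17, 0.02], -1.02],[0.75, [-0.08, 0.17, 0.02], -1.02],[0.75, [-0.09, 0.16, 0.02], -1.02],[0.75, [-0.1, 0.16, 0.02], -1.02],[0.75, [-0.11, 0.15, 0.02], -1.02],[0.75, [-0.12, 0.14, 0.02], -1.02],[0.75, [-0.13, 0.13, 0.02], -1.02],16
```

Request:
servo_tool([
  [0.75,[0.05,0.18,0.01],-1],
  [0.75,[0.04,0.18,0.01],-1],
  [0.75,[0.03,0.18,0.01],-1],
  [0.75,[0.01,0.18,0.01],-1],
  [0.75,[0,0.19,0.01],-1],
  [0.75,[-0.01,0.18,0.01],-1],
  [0.75,[-0.03,0.18,0.01],-1],
  [0.75,[-0.04,0.18,0.01],-1],
  [0.75,[-0.05,0.18,0.01],-1],
  [0.75,[-0.06,0.17,0.01],-1],
])

```text
clock: 22.85
tcp_pos: [644.3, -153.8, 90.8]
orientation: [0.834, 0.549, 0.044, 0.026]
wrist_force: [0.3, 0.2, -0.5]
finger_gap: 0.126
```

Run:
```python
from h import *
plan((669,-186,88),90.3,grip=.75)
```

```text
t 22.85 tcp [ 644.3 -153.8   90.8] yaw 66.8 F [ 0.3  0.2 -0.5] gap 0.13 q [-0.43  0.67  1.51  0.06  0.87 -0.06]
tilt [0.102 0.006]
[0.75, [-0.08, 0.15, 0.02], -0.98],[0.75, [-0.09, 0.14, 0.02], -0.98],[0.75, [-0.1, 0.13, 0.02], -0.98],[0.75, [-0.11, 0.13, 0.02], -0.98],[0.75, [-0.12, 0.12, 0.02], -0.98],[0.75, [-0.13, 0.11, 0.02], -0.98],6
```

Request:
servo_tool([
  [0.75,[-0.08,0.15,0.01],-1],
  [0.75,[-0.09,0.14,0.01],-1],
  [0.75,[-0.1,0.13,0.01],-1],
  [0.75,[-0.11,0.13,0.01],-1],
  [0.75,[-0.12,0.12,0.01],-0.9],
  [0.75,[-0.13,0.11,0.01],-0.9],
  [0.75,[0,0,0],0],
  [0.75,[0,0,0],0],
  [0.75,[0,0,0],0],
  [0.75,[0,0,0],0],
])

```text
clock: 23.85
tcp_pos: [673.0, -188.0, 88.3]
orientation: [0.703, 0.709, 0.041, 0.038]
wrist_force: [0.7, 0.9, 1.0]
finger_gap: 0.125
```

Run:
```python
from h import *
plan((671,-186,27),90.3,grip=.75,n=3)
c=snap('wrist','w9.png')
W=pts(c);st0=np.array([602.5,-102]);
h=W[...,2];m=(h>59.5)&(h<64.5)&(W[...,0]>600)&(W[...,0]<730)&(W[...,1]>-175)&(W[...,1]<30)
n,l,s,_=cv2.connectedComponentsWithStats(m.astype(np.uint8));k=1+np.argmax(s[1:,4]);P=W[l==k][:,:2].astype(np.float32)
b=cv2.boxPoints(cv2.minAreaRect(P));print(b-st0)
```

```text
t 23.85 tcp [ 673.  -188.    88.3] yaw 90.6 F [0.7 0.9 1. ] gap 0.12 q [-0.46  0.71  1.42  0.07  0.91 -0.51]
tilt [0.111 0.004]
[0.75, [0.02, -0.07, 0.51], 0.02],[0.75, [0.02, -0.07, 0.51], 0.02],[0.75, [0.02, -0.07, 0.51], 0.02],3
[[ 23.90100098  62.09087372]
 [ 24.47155762 -51.38842773]
 [104.83410645 -50.98440552]
 [104.2635498   62.49490356]]
```

View pics/w9.png

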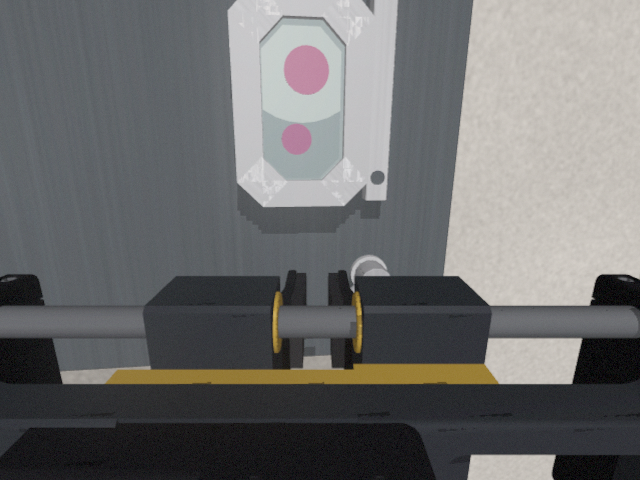

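Request:
servo_tool([
  [0.75,[0.02,-0.08,0.5],0],
  [0.75,[0.02,-0.08,0.5],0],
  [0.75,[0.02,-0.08,0.4],0],
  [0.75,[0,0,0],0],
  [0.75,[0,0,0],0],
  [0.75,[0,0,0],0],
  [0.75,[0,0,0],0],
  [0.75,[0,0,0],0],
  [0.75,[0,0,0],0],
  [0.75,[0,0,0],0],
])

```text
clock: 24.9
tcp_pos: [673.3, -185.9, 35.9]
orientation: [0.702, 0.709, 0.043, 0.043]
wrist_force: [0.5, 0.4, 0.0]
finger_gap: 0.127
```

Run:
```python
from h import *
p,y=st()
plan((670,-178,27),90.3,grip=.75,n=1)
c=snap('wrist');W=pts(c)
for u in (290,342):print([(v,W[v,u].round().astype(int).tolist()) for v in range(255,295,4)])
```

```text
t 24.9 tcp [ 673.3 -185.9   35.9] yaw 90.5 F [0.5 0.4 0. ] gap 0.13 q [-0.45  0.78  1.46  0.07  0.8  -0.51]
t 24.9 tcp [ 673.3 -185.9   35.9] yaw 90.5 F [0.5 0.4 0. ] gap 0.13 q [-0.45  0.78  1.46  0.07  0.8  -0.51]
tilt [ 0.121 -0.   ]
[0.75, [0.2, -0.11, 0.21], 0.06],1
[(255, [657, -170, 47]), (259, [658, -173, 45]), (263, [657, -175, 46]), (267, [657, -177, 47]), (271, [657, -174, 60]), (275, [657, -174, 66]), (279, [656, -174, 70]), (283, [656, -174, 75]), (287, [656, -174, 80]), (291, [656, -175, 83])]
[(255, [685, -171, 46]), (259, [686, -174, 45]), (263, [686, -176, 46]), (267, [686, -178, 47]), (271, [682, -174, 62]), (275, [681, -174, 68]), (279, [680, -174, 74]), (283, [679, -174, 78]), (287, [679, -174, 82]), (291, [678, -174, 86])]
```

Request:
servo_tool([
  [0.75,[0.1,-0.08,0.12],0],
  [0.75,[0.1,-0.05,0.1],0],
  [0.75,[0.1,0,0],0],
  [0.75,[0.15,0,0],0],
  [0.75,[0.15,0,0],0],
  [0.75,[0.15,0,0],0],
  [0.75,[0.15,0,0],0],
  [0.75,[0.1,0,0],0],
  [0.75,[0,0,0],0],
  [0.75,[0,0,0],0],
])

```text
clock: 25.95
tcp_pos: [668.3, -142.6, 25.4]
orientation: [0.702, 0.71, 0.042, 0.043]
wrist_force: [-0.1, -0.9, -0.8]
finger_gap: 0.121
```

```bash
cat >> h.py <<'E'
def box(extra=14):
    p,y=st();c=snap('wrist');W=pts(c)-np.array([602.5,-102,0]);h=W[...,2]
    d=np.array([np.cos(np.radians(y)),np.sin(np.radians(y))])
    g=(W[...,:2]-(p[:2]-[602.5,-102]))@d
    m=(h>59.5)&(h<64.5)&(W[...,0]>-10)&(W[...,0]<125)&(W[...,1]>-75)&(W[...,1]<125)&(g>extra)
    n,l,s,_=cv2.connectedComponentsWithStats(m.astype(np.uint8));k=1+np.argmax(s[1:,4]);P=W[l==k][:,:2].astype(np.float32)
    R=cv2.minAreaRect(P);print('box',cv2.boxPoints(R).round(1).tolist(),np.round(R[1],1),round(R[2],2))
E
python3 - <<'E'
from h import *
box()
E
```

```text
t 25.95 tcp [ 668.3 -142.6   25.4] yaw 90.6 F [-0.1 -0.9 -0.8] gap 0.12 q [-0.4   0.78  1.5   0.07  0.75 -0.45]
box [[23.200000762939453, 85.5999984741211], [24.600000381469727, -27.100000381469727], [105.30000305175781, -26.100000381469727], [104.0, 86.5]] [ 80.8 112.7] 0.7
```

Request:
servo_tool([
  [0.75,[0.07,0,0],0],
  [0.75,[0.07,0,0],0.05],
  [0.75,[0.05,0,0],0.05],
  [0.75,[0.05,0,0],0],
  [0.75,[0.05,0,0],0],
  [0.75,[0.05,0,0],0],
  [0.75,[0.05,0,0],0],
  [0.75,[0.05,0,0],0],
  [0.75,[0,0,0],0],
  [0.75,[0,0,0],0],
])

```text
clock: 27.0
tcp_pos: [668.1, -133.3, 25.6]
orientation: [0.704, 0.708, 0.038, 0.048]
wrist_force: [0.2, -1.2, -0.6]
finger_gap: 0.126
```

Run:
```python
from h import *
box()
```

```text
t 27.0 tcp [ 668.1 -133.3   25.6] yaw 90.2 F [ 0.2 -1.2 -0.6] gap 0.13 q [-0.38  0.77  1.51  0.05  0.74 -0.41]
box [[23.799999237060547, 95.30000305175781], [24.5, -17.5], [105.0999984741211, -17.0], [104.4000015258789, 95.69999694824219]] [ 80.6 112.8] 0.32
```

Request:
servo_tool([
  [0.75,[0.05,0,0],0],
  [0.75,[0.06,0,0],0],
  [0.75,[0.08,0,0],0],
  [0.75,[0.1,0,0],0],
  [0.75,[0.1,0,0],0],
  [0.75,[0.1,0,0],0],
  [0.75,[0.1,0,0],0],
  [0.75,[0.1,0,0],0],
  [0.75,[0.1,0,0],0],
  [0.75,[0.1,0,0],0],
])

```text
clock: 28.05
tcp_pos: [668.5, -134.7, 26.3]
orientation: [0.698, 0.712, 0.02, 0.069]
wrist_force: [-2.8, -12.3, -1.2]
finger_gap: 0.129
```

Run:
```python
from h import *
box()
c=snap('top');print('top-world',framefit(c,(667,-62),r=110,lo=58.5,hi=66))
cv2.imwrite('pics/t10.png',cv2.resize(c['color'][140:310,290:470,::-1],None,fx=3.4,fy=3.4,interpolation=cv2.INTER_CUBIC))
```

```text
t 28.05 tcp [ 668.5 -134.7   26.3] yaw 90.9 F [ -2.8 -12.3  -1.2] gap 0.13 q [-0.35  0.77  1.52 -0.03  0.71 -0.35]
box [[23.899999618530273, 94.5], [24.299999237060547, -18.899999618530273], [105.0999984741211, -18.700000762939453], [104.69999694824219, 94.69999694824219]] [ 80.8 113.4] 0.19
top-world None
```

View pics/t10.png

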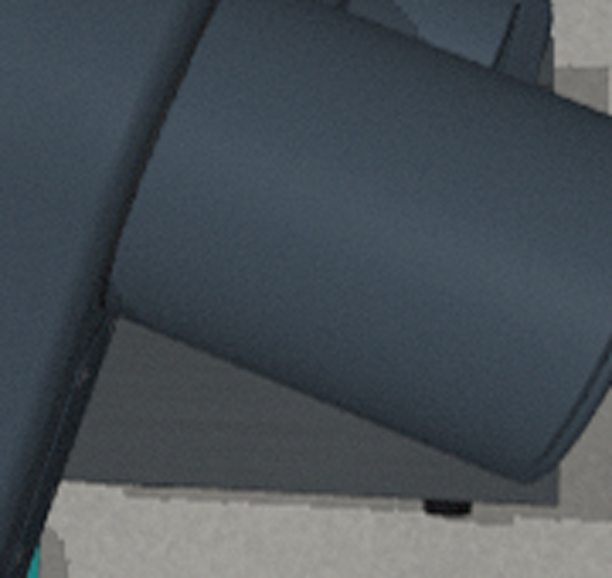

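Request:
servo_tool([
  [0.75,[-0.2,0,0],0],
  [0.75,[-0.3,0,0],0],
  [0.75,[-0.3,0,0],0],
  [0.75,[-0.3,0,0],0],
  [1,[0,0,-0.6],0],
  [1,[0,0,-0.6],0],
  [1,[0,0,-0.4],0],
  [1,[0,0,0],0],
  [1,[0,0,0],0],
  [1,[0,0,0],0],
])

```text
clock: 29.15
tcp_pos: [660.9, -178.2, 93.7]
orientation: [0.699, 0.711, 0.021, 0.067]
wrist_force: [0.3, 0.6, -0.1]
finger_gap: 0.004
```

Run:
```python
from h import *
box(0)
plan((598,-256,88),88,grip=1,mm=20)
c=snap('wrist');
W=pts(c)-np.array([602.5,-102,0]);h=W[...,2]
for name,(z0,z1),x in (('frame',(59,65),None),):
    pass
# gap far side: height profile along x at y=30 and along y at x=60
for x in np.arange(96,116,1.5):
    q=(abs(W[...,0]-x)<.8)&(abs(W[...,1]-30)<8)&(h<80);print((x,round(float(np.median(h[q])),1) if q.sum() else None),end=' ')
s=cams.spot_in('beaker_mid','wrist');print(s)
```

```text
t 29.15 tcp [ 660.9 -178.2   93.7] yaw 90.8 F [ 0.3  0.6 -0.1] gap 0.0 q [-0.42  0.68  1.49 -0.01  0.84 -0.43]
box [[24.100000381469727, 69.69999694824219], [24.5, -19.299999237060547], [104.9000015258789, -18.899999618530273], [104.5, 70.0999984741211]] [80.5 89. ] 0.27
t 29.2 tcp [ 660.6 -178.    93.4] yaw 90.8 F [ 0.3  0.2 -0. ] gap 0.01 q [-0.42  0.68  1.49 -0.01  0.84 -0.43]
tilt [ 0.124 -0.064]
[1, [-0.32, -0.27, 0.01], 0.12],[1, [-0.32, -0.27, 0.01], 0.12],[1, [-0.32, -0.26, 0.01], 0.12],[1, [-0.33, -0.26, 0.01], 0.12],[1, [-0.33, -0.26, 0.01], 0.12],[1, [-0.33, -0.26, 0.01], 0.12],6
(np.float64(96.0), 61.7) (np.float64(97.5), 61.8) (np.float64(99.0), 61.7) (np.float64(100.5), 61.6) (np.float64(102.0), 61.7) (np.float64(103.5), 61.8) (np.float64(105.0), 60.5) (np.float64(106.5), 56.9) (np.float64(108.0), 56.9) (np.float64(109.5), 56.7) (np.float64(111.0), 56.7) (np.float64(112.5), 56.9) (np.float64(114.0), 56.7) (np.float64(115.5), 56.8) []
```

Request:
servo_tool([
  [1,[-0.32,-0.26,0],0.1],
  [1,[-0.32,-0.26,0],0.1],
  [1,[-0.32,-0.26,0],0.1],
  [1,[-0.33,-0.26,0],0.1],
  [1,[-0.33,-0.26,0],0.1],
  [1,[-0.33,-0.26,0],0.1],
  [1,[0,0,0],0],
  [1,[0,0,0],0],
  [1,[0,0,0],0],
  [1,[0,0,0],0],
])

```text
clock: 30.3
tcp_pos: [589.1, -265.1, 88.1]
orientation: [0.717, 0.694, 0.021, 0.064]
wrist_force: [-0.5, 0.4, -0.2]
finger_gap: 0.008
```

Run:
```python
from h import *
plan((601,-258,45),88,grip=1,n=3)
c=snap('wrist');W=pts(c);h=W[...,2]
m=(h>88)&(h<100)&(abs(W[...,0]-596)<25)&(abs(W[...,1]+223)<25);print('post',W[m].mean(0),m.sum())
for u in (300,335):print([(v,W[v,u].round().astype(int).tolist()) for v in range(262,295,5)])
c=snap('top');W=pts(c);h=W[...,2]
m=(h>88)&(h<100)&(abs(W[...,0]-596)<25)&(abs(W[...,1]+223)<25);print('post',W[m].mean(0) if m.sum() else 0,m.sum())
print(framefit(c,(667,-62),r=90,lo=59,hi=66))
```

```text
t 30.3 tcp [ 589.1 -265.1   88.1] yaw 87.9 F [-0.5  0.4 -0.2] gap 0.01 q [-0.6   0.64  1.59  0.02  0.78 -0.59]
tilt [ 0.119 -0.062]
[1, [0.08, 0.05, 0.36], -0.01],[1, [0.08, 0.05, 0.36], -0.01],[1, [0.08, 0.05, 0.36], -0.01],3
post [ 595.01224036 -222.95213969   95.08183718] 750
[(262, [585, -294, 1]), (267, [584, -298, 2]), (272, [578, -252, 113]), (277, [577, -250, 121]), (282, [577, -250, 127]), (287, [577, -250, 131]), (292, [576, -250, 136])]
[(262, [614, -296, 0]), (267, [614, -301, 0]), (272, [595, -252, 115]), (277, [583, -221, 184]), (282, [583, -222, 185]), (287, [583, -223, 186]), (292, [582, -221, 192])]
post 0 0
None
```

Request:
servo_tool([
  [1,[0,0.15,0.3],0],
  [1,[0,0.1,0.35],0],
  [1,[0,0,0.35],0],
  [1,[0,0,0],0],
  [1,[0,0,0],0],
  [1,[0,0,0],0],
  [1,[0,0,0],0],
  [1,[0,0,0],0],
  [1,[0,0,0],0],
  [1,[0,0,0],0],
])

```text
clock: 31.4
tcp_pos: [606.1, -266.1, 45.5]
orientation: [0.716, 0.695, 0.021, 0.064]
wrist_force: [0.1, -0.2, 1.0]
finger_gap: 0.002
```

Run:
```python
from h import *
p,y=st()
c=snap('wrist');W=pts(c);h=W[...,2]
m=(h>88)&(h<100)&(abs(W[...,0]-596)<25)&(abs(W[...,1]+223)<15);print('post',W[m].mean(0),m.sum())
for u in (300,335):print([(v,W[v,u].round().astype(int).tolist()) for v in range(262,295,5)])
```

```text
t 31.4 tcp [ 606.1 -266.1   45.5] yaw 88.1 F [ 0.1 -0.2  1. ] gap 0.0 q [-0.59  0.72  1.57  0.02  0.72 -0.58]
post [ 595.32550494 -222.69842952   95.0964392 ] 1261
[(262, [597, -258, 45]), (267, [596, -261, 45]), (272, [595, -252, 71]), (277, [594, -252, 77]), (282, [594, -252, 83]), (287, [594, -252, 87]), (292, [593, -250, 95])]
[(262, [617, -259, 45]), (267, [617, -262, 45]), (272, [612, -252, 74]), (277, [600, -222, 142]), (282, [600, -223, 143]), (287, [600, -224, 143]), (292, [599, -223, 149])]
```

Request:
servo_tool([
  [1,[0.2,-0.12,0.01],0],
  [1,[0.2,-0.04,0.01],0],
  [1,[0.15,0,0.01],0],
  [1,[0.15,0,0.01],0],
  [1,[0.15,0,0.01],0],
  [1,[0.15,0,0.01],0],
  [1,[0.15,0.02,0.01],0],
  [1,[0.15,0.02,0.01],0],
  [1,[0,0,0],0],
  [1,[0,0,0],0],
])

```text
clock: 32.45
tcp_pos: [600.5, -218.5, 41.2]
orientation: [0.713, 0.697, 0.015, 0.068]
wrist_force: [-0.8, -3.1, -0.0]
finger_gap: 0.004
```

```bash
cat >> h.py <<'E'
def post():
    p,y=st();c=snap('wrist');W=pts(c);h=W[...,2]
    r=np.hypot(W[...,0]-715,W[...,1]+204.5)
    m=(h>90)&(h<99)&(abs(r-120)<14)&(W[...,1]>p[1]+16)
    if m.sum(): q=W[m].mean(0);print('post',q,m.sum(),'j',np.arctan2(q[1]+204.5,q[0]-715)%(2*np.pi)-np.radians(115)-.0054)
    else: print('no post')
E
python3 - <<'E'
from h import *
post()
E
```

```text
t 32.45 tcp [ 600.5 -218.5   41.2] yaw 88.5 F [-0.8 -3.1 -0. ] gap 0.0 q [-0.52  0.71  1.63 -0.01  0.66 -0.49]
post [ 593.90170647 -194.76061257   95.1699855 ] 1140 j 1.048811276009164
```

Request:
servo_tool([
  [1,[0.15,0.02,0],0],
  [1,[0.15,0.02,0],0],
  [1,[0.15,0.03,0],0],
  [1,[0.15,0.03,0],0],
  [1,[0.15,0.04,0],0],
  [1,[0.12,0.04,0],0],
  [1,[0,0,0],0],
  [1,[0,0,0],0],
  [1,[0,0,0],0],
  [1,[0,0,0],0],
])

```text
clock: 33.5
tcp_pos: [609.2, -179.3, 38.8]
orientation: [0.713, 0.697, 0.016, 0.067]
wrist_force: [-0.7, -0.5, -0.2]
finger_gap: 0.005
```

Run:
```python
from h import *
post();box(0)
```

```text
t 33.5 tcp [ 609.2 -179.3   38.8] yaw 88.5 F [-0.7 -0.5 -0.2] gap 0.0 q [-0.45  0.71  1.64 -0.03  0.66 -0.41]
post [ 627.60861105 -118.8033011    95.25020841] 1463 j 0.35345644847665875
t 33.55 tcp [ 609.1 -179.3   38.7] yaw 88.5 F [ 1.4 -0.5 -0.5] gap 0.01 q [-0.45  0.71  1.64 -0.03  0.66 -0.41]
box [[23.600000381469727, 52.599998474121094], [23.799999237060547, -19.0], [105.5999984741211, -18.799999237060547], [105.4000015258789, 52.79999923706055]] [81.8 71.6] 0.14
```

Arm is at joint 0.353, on the cut corner. I retreat straight back and up, clear of everything, then check.

Request:
servo_tool([
  [1,[-0.3,0,0],0],
  [1,[-0.3,0,0],0],
  [1,[-0.2,0,-0.3],0],
  [1,[0,0,-1],0],
  [1,[0,0,-1],0],
  [1,[0,0,-1],0],
  [1,[-0.5,-0.5,-0.5],0],
  [1,[-0.5,-0.8,0],0],
  [1,[-0.5,-0.8,0],0],
  [1,[0,0,0],0],
])

```text
clock: 34.6
tcp_pos: [503.6, -271.3, 200.1]
orientation: [0.714, 0.696, 0.016, 0.074]
wrist_force: [-0.4, 0.4, 0.3]
finger_gap: 0.002
```

Request:
servo_tool([
  [1,[0,-0.9,0],0],
  [1,[0,-0.9,0],0],
  [1,[0,-0.9,0],0],
  [1,[0,0,0],0],
  [1,[0,0,0],0],
  [1,[0,0,0],0],
  [1,[0,0,0],0],
  [1,[0,0,0],0],
  [1,[0,0,0],0],
  [1,[0,0,0],0],
])

```text
clock: 35.6
tcp_pos: [399.6, -276.0, 192.5]
orientation: [0.715, 0.694, 0.017, 0.082]
wrist_force: [0.3, 0.2, -0.4]
finger_gap: 0.007
```

Run:
```python
from h import *
p,y=st()
for n in ('top','scene'):
    c=snap(n);r=framefit(c,(667,-62),r=78,lo=58.5,hi=66);print(n,r)
    if n=='top': im=cv2.resize(c['color'][140:310,250:500,::-1],None,fx=3.2,fy=3.2,interpolation=cv2.INTER_CUBIC);cv2.imwrite('pics/t11.png',im)
    for l in ['reagent_mid','beaker_mid','dish_mid']:
        print(l,[(np.round(d['rect']).tolist(),round(d['confidence'],2)) for d in cams.spot_in(l,n)[:2]])
```

```text
t 35.6 tcp [ 399.6 -276.   192.5] yaw 87.9 F [ 0.3  0.2 -0.4] gap 0.01 q [-0.87  0.28  1.91  0.06  0.78 -0.88]
top (array([667.59313965, -66.99957275]), np.float32(-0.0614264), array([132.24986267,  86.2906723 ]), 796, np.float64(60.73507159811542))
reagent_mid [([268.0, 166.0, 293.0, 202.0], 0.74)]
beaker_mid [([487.0, 230.0, 515.0, 270.0], 0.65)]
dish_mid [([250.0, 232.0, 291.0, 269.0], 0.92)]
scene (array([669.73400879, -62.75617981]), np.float32(-0.016361594), array([123.26541138,  87.23625183]), 1100, np.float64(61.10183915983176))
reagent_mid [([269.0, 300.0, 306.0, 353.0], 0.96)]
beaker_mid [([206.0, 103.0, 237.0, 146.0], 0.93), ([339.0, 280.0, 387.0, 322.0], 0.73)]
dish_mid [([341.0, 279.0, 388.0, 323.0], 0.96)]
```

View pics/t11.png

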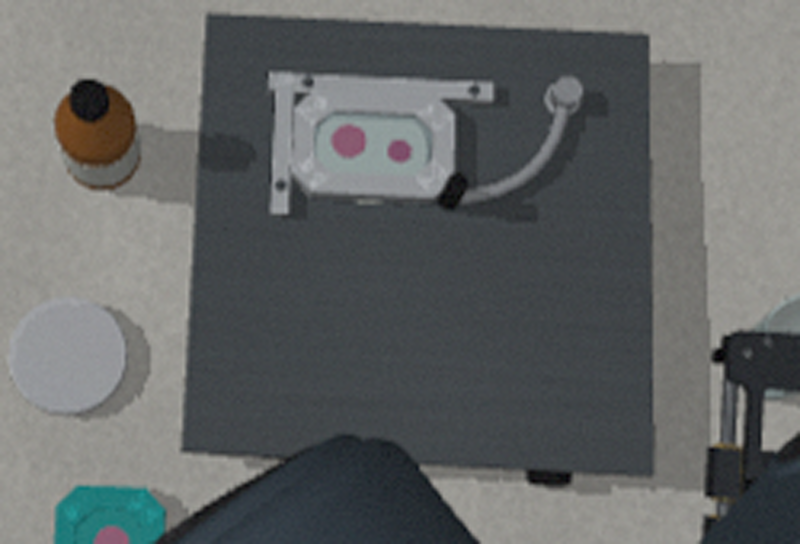

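The frame sits in the corner (290–455, 90–200) against both ledges. The post rests on its near right cut corner (453,190), and bottle, beaker and dish are where they were.

```bash
python3 -c "
from workcell import hand_in
print(hand_in())"
```

```text
the job is handed in; nothing more can be done
None
```

The job is done and handed in at about 36 s of the 70 s. I drew the curved arm back until it stayed at its stop. Then I pushed the frame flat along the stage against the far ledge, and then against the left one. Last, I pushed the post back until the arm sprang onto the frame's cut corner.

**Last checks:**
- **Arm:** the joint read 0.353 after it sprang back, against the 0.35 expected on the cut corner. The top view shows the post resting on that corner.
- **Frame:** its edge is level with the far ledge (x +105 mm), with no gap seen there and under about 0.3° of turn. It pressed back with about 12 N when pushed against the left ledge. Its top is at about 61 mm, so it is flat.
- **Bottle, beaker and dish:** all were found where they were at the start, to within a few pixels.
- **Robot:** clear of everything, with no force at the wrist.

**What went wrong or disagreed:**
- **Finger height:** the fingertips were really about 25 mm higher than the reported TCP. My first two pushes on the frame therefore passed over it without touching. I found the difference from the depth images and lowered the fingers to match.
- **Tool tilt:** the tool leaned by up to about 8° as it went. I allowed for it in the moves.
- **Sideways position:** the frame's right edge measured about 1 mm further left than it should at home. That is within the camera and stage-fit error. I took the left ledge as touched on the force reading.

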